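# Gather lens cases in a tilted tray

### The arm

A 6-joint arm with a two-finger parallel gripper is mounted at the origin on the work surface. World frame = base frame: x ahead of the robot, y to its left, z up, the work surface at z = 0. Lengths are in m, angles in degrees, forces in N, time in s.
With the tool pointing down it reaches from about 0.3 to 1 m from the base axis. Payload 5.1 kg.
Tool frame: the origin (TCP) lies between the finger pads; the fingertips stand 19 mm ahead of it and the grasp point (between the pads) is the TCP; y points along the fingers, x is the direction in which the jaws open and shut, and the axes are right-handed (so a half turn about y gives the same grasp; the last joint's range is limited). The gripper opens to 95 mm and grips with 3 to 60 N. Pads are 20 mm wide; open, the fingers measure 119 mm over their backs; the gripper's body (75 mm by 180 mm) begins 59 mm behind the grasp point.
Start: joints at [64.653, 7.093, 94.555, -0, 78.352, -4.733], TCP at [0.229, 0.608, 0.234] pointing down, gripper open.
Joint ranges: [-149.61, 149.61], [-58.7, 133.49], [1.44, 155.28], [-77.14, 257.14], [18.33, 153.61], [-166.67, 166.67]. Speed limits (degrees/s): [147.25, 147.25, 180, 180, 180, 180].

### API

Orientations are given as a 3x3 rotation matrix whose columns are the frame's x, y, z axes.
In Python, from plant import status, read_camera, calibration, arm gives the robot as it stands. The module is installed in compiled form; this text tells all that it offers.
- The arm moves only by the tool servo_tool, never from a script. Its argument "motion" is a list of rows, each an object with "slide": the shift along the tool's x, y, z each as a share of 0.25 m, from -1 to 1, a list of three; "twist": the turn, a rotation vector about the tool's x, y, z each as a share of pi rad, from -1 to 1, a list of three; "jaw": the opening, from 0 (shut) to 1 (fully open). In form: [{"slide": [tx, ty, tz], "twist": [wx, wy, wz], "jaw": jaw}, ...]. A call has 1 to 12 rows; each row shifts and turns the pose as measured when the row begins, along the tool's axes as they then stand; what a row does not reach is not made up. A row lasts 1/8 s, in which the tool goes at most 62.5 mm and 10.7 degrees, less where a joint would pass 70% of its speed; a pose out of reach is approached as far as the arm can. A call with a number of a shift or a turn outside -1 to 1 is refused whole. A call with a gripper value outside its range is refused whole. The fingers move at their own pace and stop on an object; "newtons" is the grip in N (left out, the last holds). Time passes only in rows, so rows that do not move let the fingers close. It gives the time, the measured TCP pose, the force and the opening at its end, in the units of the state.
- status.get_obs(): the state, without advancing time (a new reading comes with each control period).
- read_camera(name): name is "scene" or "top" or "wrist"; returns the picture (420x560x3 uint8, blue, green, red); there is no depth.
- calibration(name): a dict with "fx", "fy", "cx", "cy" (pixels), "origin" and "rotation" of the camera in the world. Camera axes: x right, y down, z forward; pixel columns grow to the right and rows downward; lengths in m; the calibration is good to about 2 mm. A picture is of the moment at which its call begins: read the wrist's pose just before it. calibration takes no time and is no camera call; for the wrist camera it gives the pose at the moment of the call.
- arm.finish_job(): hands the job in, once; it reports no verdict.
The state is a dict: "t": time; "joint_pos": joint angles; "joint_vel": joint speeds; "effort": joint torques, N m; "tool_pos": TCP position; "orientation": TCP orientation; "contact_force": force on the tool from outside, world axes, zero at the start; "moment": the same for the moment, N m; "finger_gap": opening from 0.0 (shut) to 1.0 (fully open).
Only numpy, scipy, OpenCV 4.12 (cv2) and the standard library are available. Lean on these libraries where they do the work, as an engineer would, in place of code of your own. Each camera call takes 0.05 s, during which the arm holds its last target. There are 200 camera calls.

### The job

Put the single round lens case that was left out on the desk into the grey tray with the other three and let go of it. Then take the tray by its rim, tilt it about thirty degrees so that all four cases slide down together into the corner with the cut-off pouring lip, and finish still holding the tray tilted like that, with the cases at rest there, so they can be counted out over the lip. Keep the cases in the tray and leave the other things on the desk alone.

Things in the scene. Friction and masses are not known exactly. Their poses are not given: they have to be found in the camera images.
- tray: Loose tray of smooth grey plastic, about 0.42 kg, flat on the desk; origin under the centre of its bottom, x along its long side, y along the short, z up. 210 x 160 mm over the rim, 52 mm high; inside 190 x 140 mm, floor 4 mm thick. Its +x +y corner is cut off at 45 degrees by the pouring lip; the -x -y corner lies opposite. The cases in it begin to slide at 8 to 12 degrees of tilt, along a wall at up to 21.
- tray_rim_long (a point): Point in the rim over the tray's long side, near the corner opposite the lip, (-60, -75, 43) mm in the tray's frame. A rim band 10 mm thick (here along the tray's y) and 15 mm high, 37 to 52 mm above the tray's bottom, runs along the four straight sides, inside face flush with the wall: pinch it across. Fingertips less than 30 mm below its top stay above the cases.
- tray_rim_short (a point): The same rim over the short side, near the corner opposite the lip, (-100, -30, 43) mm in the tray's frame; here it is 10 mm thick along the tray's x.
- tray_lip (a point): Middle of the pouring lip inside the tray: on the inner floor against the low cut-off wall, (75, 50, 4) mm in the tray's frame. A case is gathered when its origin is within 90 mm of this point. The lip wall is 4 mm thick, 56 mm long inside and only 30 mm high, without the rim.
- tray_edge (a point): Middle of the lip wall's outer bottom edge, (77.8, 52.8, 0) mm in the tray's frame. The edge is straight, about 60 mm long, square to the direction (1, 1, 0) of the tray's axes; the tray can be tipped about it on the desk, friction keeps it in place.
- stray_case: A round single-lens screw case of white plastic, 28 mm across and 15 mm high, 14 g, lying flat; origin at the centre of its underside, z up. The one left out on the desk, to the left or right of the tray.
- case_a: A round single-lens screw case of white plastic, 28 mm across and 15 mm high, 14 g, lying flat; origin at the centre of its underside, z up. One of the three scattered on the tray's floor, in the part away from the lip, at the start, none touching another.
- case_b: A round single-lens screw case of white plastic, 28 mm across and 15 mm high, 14 g, lying flat; origin at the centre of its underside, z up. One of the three scattered on the tray's floor, in the part away from the lip, at the start, none touching another.
- case_c: A round single-lens screw case of white plastic, 28 mm across and 15 mm high, 14 g, lying flat; origin at the centre of its underside, z up. One of the three scattered on the tray's floor, in the part away from the lip, at the start, none touching another.
- twin_case: Bystander: twin contact-lens case, two round wells joined side by side, 61 x 29 x 16 mm, white; beside the tray; origin at the centre of its underside.
- drops: Bystander: small white dropper bottle, 25 mm across, 60 mm high, standing beside the tray; origin at the centre of its underside.
- penlight: Bystander: metal penlight, 130 x 13 mm, lying right of the tray; origin at the centre of its underside.
- occluder: Bystander: flat black eye occluder, 64 mm disc with a 130 mm handle, lying far right; origin under the disc's centre.
- saline: Bystander: saline bottle 60 mm across, 150 mm high, standing far left; origin at the centre of its underside.
- glasses_case: Bystander: closed dark spectacle case 160 x 62 x 46 mm, far left; origin at the centre of its underside.

How it is judged (in metres and radians):
On the way, in this order (a step that is already met when the one before it is completed fails the run):
1. the stray case lies in the tray and is let go (x of stray_case in the frame of tray between -0.095 and 0.095 m and y of stray_case in the frame of tray between -0.07 and 0.07 m and z of stray_case in the frame of tray between 0 and 0.022 m and contact force between the fingers and stray_case below 0.05 N), for 0.1 s.
2. the tray is held tilted by the gripper (angle between tray's own z axis and vertical above 0.35 rad and contact force between the fingers and tray above 1 N), for 0.2 s.
At the end, for the whole second after the job is handed in: Fingers press on the tray (over 1 N) and hold it still, tilted 20 to 45 degrees, touching none of the other loose things on the desk; all four cases lie in it at rest, not touched by the fingers, each origin within 90 mm of the middle of the lip (all of step 2 and angle between tray's own z axis and vertical below 0.79 rad and linear speed of each of tray, case_a, case_b, case_c, stray_case below 0.02 m/s and distance between each of case_a, case_b, case_c, stray_case and tray_lip below 0.09 m and z of case_a in the frame of tray between 0 and 0.04 m and contact force between the fingers and case_a below 0.2 N and z of case_b in the frame of tray between 0 and 0.04 m and contact force between the fingers and case_b below 0.2 N and z of case_c in the frame of tray between 0 and 0.04 m and contact force between the fingers and case_c below 0.2 N and z of stray_case in the frame of tray between 0 and 0.04 m and contact force between the fingers and stray_case below 0.2 N and contact force between tray and twin_case below 0.2 N and contact force between tray and drops below 0.2 N and contact force between tray and penlight below 0.2 N and contact force between tray and occluder below 0.2 N and contact force between tray and saline below 0.2 N and contact force between tray and glasses_case below 0.2 N); the arm keeps its last pose, push and grip.
It fails at once if a lens case falls out of the tray (distance between any of case_a, case_b, case_c and tray above 0.14 m).
It fails at once if the tray is tipped past 50 degrees (angle between tray's own z axis and vertical above 0.873 rad).
It fails at once if another thing on the desk is pushed more than 30 mm out of its place (distance of any of twin_case, drops, penlight, occluder, saline, glasses_case from where it was at the start of the episode above 0.03 m).
It also fails if it takes over 54 s, if anything falls off the work surface, if the arm or the gripper's body presses on something with over 40 N, if the wrist force passes 120 N, or if a joint passes its speed limit or range.

## Working session

There is one attempt and no reset: what is moved stays moved. The work goes in short steps, Python scripts to look and compute and a tool call to move; the robot and the scene stay as the last step left them, time stands still between calls to the robot, and variables do not carry over. Pictures are saved under pics/ and viewed, about 8 in all and at most 12, crops included, and the job is handed in when it is done.

Besides the shell and the picture viewer there is one more tool, called after "Request:" as name([rows], argument=value, ...), one row to a line, values as JSON. servo_tool: Moves the arm, as the interface text tells. Shift numbers are shares of 0.25 m and turn numbers shares of pi rad, none past 1 either way. Its arguments: {"type":"object","properties":{"motion":{"type":"array"},"newtons":{"type":"number"}},"required":["motion"]}

```bash
mkdir -p pics; ls
cat > h.py <<'E'
import numpy as np, cv2
from plant import status, read_camera, calibration, arm
def ray(c,uv,z):
    d=np.array(c["rotation"])@np.array([(uv[0]-c["cx"])/c["fx"],(uv[1]-c["cy"])/c["fy"],1.0]); o=np.array(c["origin"])
    return o+d*(z-o[2])/d[2]
def proj(c,p):
    q=np.array(c["rotation"]).T@(np.array(p)-np.array(c["origin"])); return [c["fx"]*q[0]/q[2]+c["cx"],c["fy"]*q[1]/q[2]+c["cy"]]
def snap(n,f):
    im=np.array(read_camera(n)); cv2.imwrite(f"pics/{f}.png",im); return im
E
python3 - <<'E'
from h import *
print(status.get_obs())
for n in("top","scene"):
    snap(n,n+"0"); print(n,calibration(n))
E
```

```text
pics
{'t': 0.0, 'joint_pos': array([ 6.46529662e+01,  7.13173578e+00,  9.46318816e+01,  1.77380010e-03,
        7.83520472e+01, -4.73377093e+00]), 'joint_vel': array([-0.10222626, -0.03302016,  0.08590876,  0.07269128,  0.10733776,
        0.00950959]), 'effort': array([ 1.25812830e-04, -4.17589831e+01, -3.59943080e+01,  7.74441613e-02,
        4.88443743e-02, -1.67447615e-04]), 'tool_pos': array([0.22861589, 0.60783865, 0.23242959]), 'orientation': array([[ 3.52063302e-01, -8.91619007e-04, -9.35975767e-01],
       [ 9.35974035e-01, -1.81140677e-03,  3.52064376e-01],
       [-2.00934013e-03, -9.99997962e-01,  1.96802393e-04]]), 'contact_force': array([ 0.32517545, -0.29543624, -0.652719  ]), 'moment': array([-0.00647174,  0.02540346,  0.0059103 ]), 'finger_gap': 1.001735871057798}
top {'fx': 418.21291271711254, 'fy': 418.21291271711254, 'cx': 280.41554474202394, 'cy': 210.79616922145988, 'origin': array([0.26145512, 0.02689795, 1.50482144]), 'rotation': array([[-0.05325828, -0.97845321,  0.19948151],
       [-0.99856701,  0.05113536, -0.01578298],
       [ 0.00524235, -0.20003623, -0.97977448]])}
scene {'fx': 447.9519367298327, 'fy': 447.9519367298327, 'cx': 278.38550533413354, 'cy': 206.48465309188404, 'origin': array([1.13570116, 0.84726857, 0.83659583]), 'rotation': array([[-0.8058191 ,  0.37765311, -0.45610712],
       [ 0.59190586,  0.49104884, -0.63915451],
       [-0.01740782, -0.78501539, -0.61923162]])}
```

View pics/top0.png

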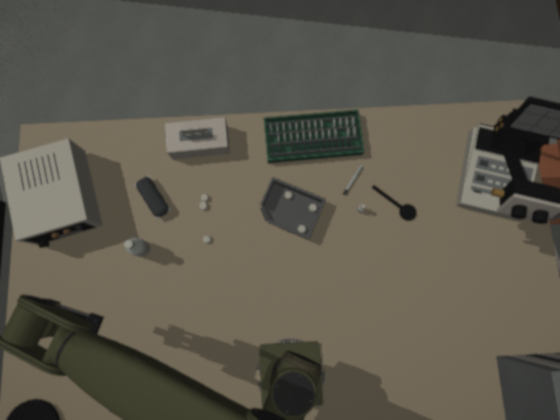

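View pics/scene0.png

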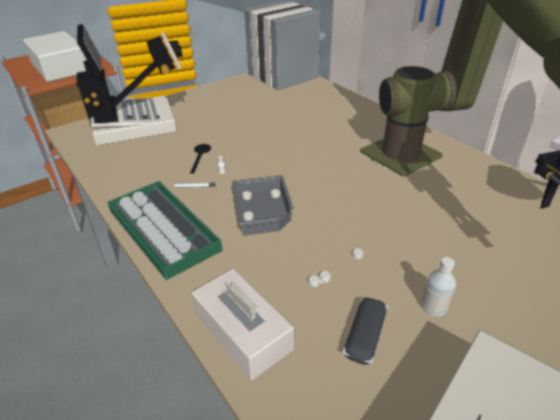

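The top view shows the tray at about (293,208), with its cases at (288,195), (312,208) and (302,229). The stray case is at (207,240) and the twin case at (204,202). I'll enlarge the tray and fit it.

Run:
```python
from h import *
c=calibration("top"); im=cv2.imread("pics/top0.png"); s=cv2.imread("pics/scene0.png")
def blobs(im,c,box,z):
    x0,y0,x1,y1=box; r=im[y0:y1,x0:x1].astype(int)
    m=((r.min(2)>130)&(r.max(2)-r.min(2)<60)).astype(np.uint8)
    n,_,st,ce=cv2.connectedComponentsWithStats(m)
    for i in range(1,n):
        if st[i,4]>8: uv=ce[i]+[x0,y0]; print(st[i,4],uv.round(1),ray(c,uv,z).round(4))
print("stray");blobs(im,c,(190,185,220,250),.015)
print("in");blobs(im,c,(265,180,325,240),.019)
cs=calibration("scene")
print("scene stray");blobs(s,cs,(300,240,370,295),.013)
print("scene in");blobs(s,cs,(235,180,290,230),.017)
a=cv2.resize(im[170:250,180:340],None,fx=5,fy=5,interpolation=cv2.INTER_CUBIC)
b=cv2.resize(s[165:245,220:300],None,fx=5,fy=5,interpolation=cv2.INTER_CUBIC)
cv2.imwrite("pics/cropA.png",cv2.convertScaleAbs(a,alpha=1.6)); cv2.imwrite("pics/cropB.png",cv2.convertScaleAbs(b,alpha=1.6))
```

```text
stray
in
scene stray
156 [358.3 253.4] [0.4805 0.2836 0.013 ]
326 [319.8 278.9] [0.6186 0.291  0.013 ]
scene in
75 [275.  193.1] [ 0.5011 -0.0585  0.017 ]
76 [246.6 195. ] [ 0.5754 -0.1039  0.017 ]
90 [247.9 215.7] [ 0.6273 -0.0177  0.017 ]
```

View pics/cropA.png

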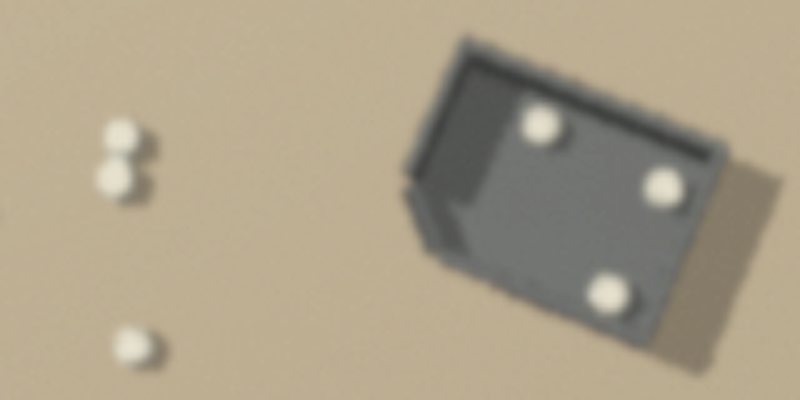

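View pics/cropB.png

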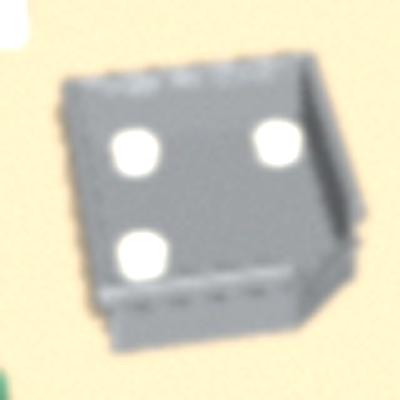

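Tray corners in crop A:
- Opposite corner P2 (728,150)
- P1 (467,38)
- P3 (648,345)
- Lip between (408,185) and (435,255), on the robot's left and near side

Next I'll turn these into poses.

```bash
cat >> h.py <<'E'
def tf(dx,dy,yaw):
    c,s=np.cos(yaw),np.sin(yaw); return lambda p:np.array([dx+c*p[0]-s*p[1],dy+s*p[0]+c*p[1]])
E
python3 - <<'E'
from h import *
c=calibration("top"); cs=calibration("scene")
def A(X,Y): return (180+(X+.5)/5-.5,170+(Y+.5)/5-.5)
def B(X,Y): return (220+(X+.5)/5-.5,165+(Y+.5)/5-.5)
P=[ray(c,A(*q),.052)[:2] for q in((467,38),(728,150),(648,345))]
P1,P2,P3=P; print(np.round(P,4),"long",np.linalg.norm(P1-P2),"short",np.linalg.norm(P3-P2))
ex=(P1-P2)/np.linalg.norm(P1-P2); ey=(P3-P2)/np.linalg.norm(P3-P2); print("dot",ex@ey)
yaw=np.arctan2(*(ex+np.array([ey[1],-ey[0]]))[::-1]); cen=(P1+P3)/2
print("top: cen",cen,"yaw",np.degrees(yaw))
# scene view: P3~(303,55) lip-side.. report same corners
for n,q in dict(P2=(65,78),P1=(103,298),P3=(303,55)).items(): print("scene",n,ray(cs,B(*q),.052)[:2].round(4))
print("stray top",ray(c,A(134,346),.012),"drops",ray(c,(362,209),.05),"saline base",ray(c,(140,249),.1),ray(cs,(436,310),0))
T=tf(*cen,yaw)
for n,p in dict(rl=(-.06,-.075),rs=(-.1,-.03),lip=(.075,.05),edge=(.0778,.0528),place=(.03,.0)).items(): print(n,T(p).round(4))
R=np.array([[np.cos(yaw),-np.sin(yaw)],[np.sin(yaw),np.cos(yaw)]])
for q in((540,125),(663,188),(608,294)): print("case",R.T@(ray(c,A(*q),.017)[:2]-cen))
E
```

```text
[[ 0.6821  0.0236]
 [ 0.5896 -0.1582]
 [ 0.4528 -0.0918]] long 0.2039693238186414 short 0.15205259648485178
dot -0.018428289381507562
top: cen [ 0.56744422 -0.03410184] yaw 63.577231974218535
scene P2 [ 0.5921 -0.153 ]
scene P1 [0.6853 0.0368]
scene P3 [ 0.4618 -0.0837]
stray top [0.47678082 0.2737271  0.012     ] drops [ 0.5490211  -0.28671417  0.05      ] saline base [0.44128034 0.48237017 0.1       ] [0.45920828 0.51811635 0.        ]
rl [ 0.6079 -0.1212]
rs [ 0.5498 -0.137 ]
lip [0.556  0.0553]
edge [0.5548 0.0591]
place [ 0.5808 -0.0072]
case [ 0.03166963 -0.04677091]
case [-0.06902769 -0.03902451]
case [-0.06254006  0.0488575 ]
```

Request:
servo_tool([
  {"slide":[-0.12,0.01,-0.19],"twist":[0,0,0],"jaw":1},
  {"slide":[-0.12,0.01,-0.19],"twist":[0,0,0],"jaw":1},
  {"slide":[-0.12,0.01,-0.19],"twist":[0,0,0],"jaw":1},
  {"slide":[-0.12,0.01,-0.19],"twist":[0,0,0],"jaw":1},
  {"slide":[-0.12,0.01,-0.19],"twist":[0,0,0],"jaw":1},
  {"slide":[-0.12,0.01,-0.19],"twist":[0,0,0],"jaw":1},
  {"slide":[-0.12,0.01,-0.19],"twist":[0,0,0],"jaw":1},
  {"slide":[0,0,0],"twist":[0,0,0],"jaw":0.8},
])

```text
t: 1.1
tool_pos: [0.471, 0.2843, 0.2105]
orientation: [[0.349, -0.004, -0.937], [0.937, -0.005, 0.349], [-0.007, -1.0, 0.002]]
contact_force: [0.1, -0.1, 0.3]
finger_gap: 0.944
```

```bash
cat >> h.py <<'E'
def wb(im,c,z,lo=130,amin=60):
    r=im.astype(int); m=((r.min(2)>lo)&(r.max(2)-r.min(2)<60)).astype(np.uint8)
    n,_,st,ce=cv2.connectedComponentsWithStats(m)
    for i in range(1,n):
        if st[i,4]>amin: print(st[i],ce[i].round(1),ray(c,ce[i],z).round(4))
def need(p):
    s=status.get_obs(); R=np.array(s["orientation"]); d=R.T@(np.array(p)-s["tool_pos"]); print("slide total",(d/.25).round(3),"tcp",s["tool_pos"].round(4),"j",s["joint_pos"].round(1))
E
python3 - <<'E'
from h import *
c=calibration("wrist"); print(c); im=snap("wrist","w1"); wb(im,c,.015); need((.479,.279,.2))
E
```

```text
{'fx': 370.56846571041126, 'fy': 370.56846571041126, 'cx': 277.91851374142516, 'cy': 206.78707826939055, 'origin': array([0.39663051, 0.31230497, 0.36118681]), 'rotation': array([[ 0.34912032,  0.9004524 ,  0.25942337],
       [ 0.93705467, -0.33351713, -0.10341599],
       [-0.00659904,  0.2791985 , -0.96021073]])}
[261 180  27  26 500] [273.9 192.6] [0.4755 0.2764 0.015 ]
[472 210  18   9  66] [480.4 214.5] [0.5661 0.4574 0.015 ]
[312 286  24  21 395] [324.  296.5] [0.5985 0.2861 0.015 ]
slide total [-0.012  0.042 -0.043] tcp [0.4701 0.2856 0.2106] j [ 2.580e+01 -4.400e+00  1.086e+02 -1.000e-01  7.630e+01 -4.390e+01]
```

View pics/w1.png

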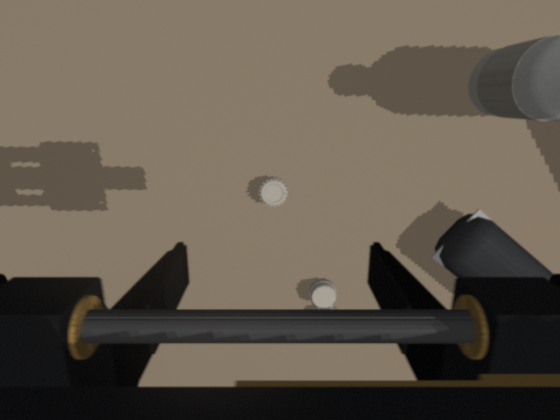

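The stray case is at (273,191) in the wrist picture, which gives (0.476, 0.276). That agrees with the top view. I'll descend on it.

Request:
servo_tool([
  {"slide":[-0.01,0.22,-0.018],"twist":[0,0,0],"jaw":0.8},
  {"slide":[-0.01,0.22,-0.018],"twist":[0,0,0],"jaw":0.8},
  {"slide":[0,0.2,0],"twist":[0,0,0],"jaw":0.8},
  {"slide":[0,0,0],"twist":[0,0,0],"jaw":0.8},
], newtons=10)

```text
t: 1.65
tool_pos: [0.4744, 0.2821, 0.0484]
orientation: [[0.343, -0.002, -0.939], [0.939, -0.001, 0.343], [-0.002, -1.0, 0.002]]
contact_force: [0.0, -0.6, -0.1]
finger_gap: 0.802
```

Run:
```python
from h import *
c=calibration("wrist"); im=snap("wrist","w2"); wb(im,c,.015); need((.476,.276,.022))
```

```text
[265 271  23  12 172] [275.8 275.1] [0.486  0.2759 0.015 ]
slide total [-0.028  0.118 -0.007] tcp [0.4767 0.2832 0.0515] j [ 25.2   5.7 114.9  -0.   59.2 -44.8]
```

Request:
servo_tool([
  {"slide":[-0.02,0.06,0],"twist":[0,0,0],"jaw":0.8},
  {"slide":[-0.01,0.04,0],"twist":[0,0,0],"jaw":0.8},
  {"slide":[0,0,0],"twist":[0,0,0],"jaw":0.8},
])

```text
t: 2.08
tool_pos: [0.4775, 0.2787, 0.0312]
orientation: [[0.341, 0.012, -0.94], [0.94, 0.006, 0.341], [0.009, -1.0, -0.009]]
contact_force: [-0.7, -0.3, -1.0]
finger_gap: 0.801
```

Run:
```python
from h import *
need((.476,.276,.022)); need((.476,.276,.022));print(status.get_obs()["contact_force"])
```

```text
slide total [-0.013  0.037  0.002] tcp [0.4775 0.2787 0.0312] j [ 24.7   6.9 115.9   0.   56.4 -45.4]
slide total [-0.013  0.037  0.002] tcp [0.4775 0.2787 0.0312] j [ 24.7   6.9 115.9   0.   56.4 -45.4]
[-0.66175738 -0.34957896 -0.96578544]
```

Request:
servo_tool([
  {"slide":[-0.01,0.028,0],"twist":[0,0,0],"jaw":0.8},
  {"slide":[0,0,0],"twist":[0,0,0],"jaw":0.8},
])

```text
t: 2.33
tool_pos: [0.4776, 0.2766, 0.0251]
orientation: [[0.341, 0.014, -0.94], [0.94, 0.007, 0.341], [0.011, -1.0, -0.011]]
contact_force: [0.7, 0.2, -0.1]
finger_gap: 0.801
```

Request:
servo_tool([
  {"slide":[0,0,0],"twist":[0,0,0],"jaw":0.1},
  {"slide":[0,0,0],"twist":[0,0,0],"jaw":0.1},
  {"slide":[0,0,0],"twist":[0,0,0],"jaw":0.1},
  {"slide":[0,0,0],"twist":[0,0,0],"jaw":0.1},
  {"slide":[0,0,0],"twist":[0,0,0],"jaw":0.1},
])

```text
t: 2.95
tool_pos: [0.4783, 0.2768, 0.0258]
orientation: [[0.341, 0.015, -0.94], [0.94, 0.007, 0.341], [0.012, -1.0, -0.012]]
contact_force: [0.3, -0.5, -0.7]
finger_gap: 0.327
```

Request:
servo_tool([
  {"slide":[0,0,0],"twist":[0,0,0],"jaw":0.1},
  {"slide":[0,-0.1,0],"twist":[0,0,0],"jaw":0.1},
  {"slide":[0,-0.2,0],"twist":[0,0,0],"jaw":0.1},
  {"slide":[0,-0.2,0],"twist":[0,0,0],"jaw":0.1},
  {"slide":[0,-0.2,0],"twist":[0,0,0],"jaw":0.1},
  {"slide":[0,0,0],"twist":[0,0,0],"jaw":0.1},
])

```text
t: 3.7
tool_pos: [0.4747, 0.2751, 0.2048]
orientation: [[0.341, 0.013, -0.94], [0.94, 0.006, 0.342], [0.01, -1.0, -0.01]]
contact_force: [-0.1, -0.4, 0.1]
finger_gap: 0.294
```

Request:
servo_tool([
  {"slide":[-0.17,0,-0.11],"twist":[0,0,0],"jaw":0.1},
  {"slide":[-0.17,0,-0.11],"twist":[0,0,0],"jaw":0.1},
  {"slide":[-0.17,0,-0.11],"twist":[0,0,0],"jaw":0.1},
  {"slide":[-0.17,0,-0.11],"twist":[0,0,0],"jaw":0.1},
  {"slide":[-0.17,0,-0.11],"twist":[0,0,0],"jaw":0.1},
  {"slide":[-0.17,0,-0.11],"twist":[0,0,0],"jaw":0.1},
  {"slide":[0,0,0],"twist":[0,0,0],"jaw":0.1},
  {"slide":[0,0,0],"twist":[0,0,0],"jaw":0.1},
])

```text
t: 4.7
tool_pos: [0.54, -0.0286, 0.1931]
orientation: [[0.339, -0.001, -0.941], [0.941, 0.007, 0.339], [0.007, -1.0, 0.003]]
contact_force: [0.0, 0.1, -0.9]
finger_gap: 0.288
```

Run:
```python
from h import *
c=calibration("wrist"); im=snap("wrist","w3"); print(c["origin"],status.get_obs()["orientation"].round(3)); wb(im,c,.019); need((.58,-.002,.2)); cv2.imwrite("pics/w3b.png",cv2.convertScaleAbs(im,alpha=1.6))
```

```text
[ 0.46483806 -0.00327915  0.34383074] [[ 0.338 -0.001 -0.941]
 [ 0.941  0.007  0.338]
 [ 0.006 -1.     0.003]]
[     0      0    560    309 111957] [305.4 119.5] [0.4889 0.0152 0.019 ]
[202 143  32  32 784] [217.8 158. ] [ 0.4941 -0.0676  0.019 ]
[189 234  31  30 648] [204.1 248.9] [ 0.5692 -0.1125  0.019 ]
[ 255  246   48   44 1376] [278.1 266.8] [ 0.6104 -0.0532  0.019 ]
[  24  345   76   40 2489] [ 64.2 363.3] [ 0.6374 -0.2983  0.019 ]
[ 235  345   84   34 2088] [271.6 359.3] [ 0.7066 -0.095   0.019 ]
[ 449  345   36   41 1170] [465.3 366.4] [0.7845 0.0923 0.019 ]
[102 358   8  23 114] [105.5 371.4] [ 0.661  -0.2629  0.019 ]
slide total [ 0.154 -0.027 -0.115] tcp [ 0.5399 -0.0283  0.193 ] j [ -8.9  -5.1 110.9   0.4  74.3 -79.2]
```

View pics/w3b.png

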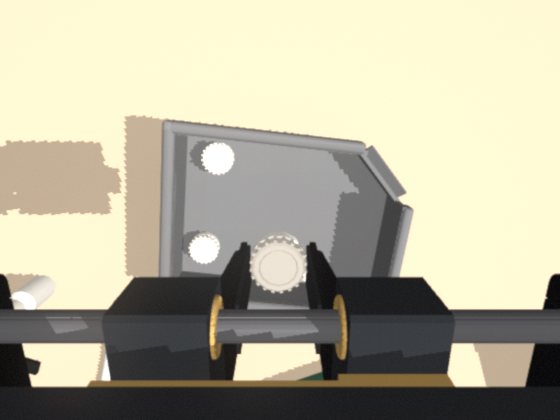

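The held case is at (278,265). Tray corner P3 is at (166,122), its short edge runs to (161,276), and its long edge runs to the lip at (366,145).

Run:
```python
from h import *
c=calibration("wrist")
r=lambda u,v:ray(c,(u,v),.052)[:2]
P3=r(166,121); a=r(161,276); b=r(364,143); e=r(412,207)
ys=b-P3; xs=P3-a; print(P3,a,b,e,"len",np.linalg.norm(ys))
print("yaw long",np.degrees(np.arctan2(ys[1],ys[0])),"yaw short",np.degrees(np.arctan2(xs[1],xs[0]))-90)
yaw=np.arctan2(ys[1],ys[0]); R=np.array([[np.cos(yaw),-np.sin(yaw)],[np.sin(yaw),np.cos(yaw)]])
cen=P3-R@np.array([-.105,.080]); print("cen",cen,np.degrees(yaw)); print("end b,e in tray",R.T@(b-cen),R.T@(e-cen))
for q in((218,158),(204,249)): print("case tray",R.T@(ray(c,q,.019)[:2]-cen))
T=tf(*cen,yaw)
for p in((-.06,-.075),(.03,.015),(.0778,.0528)): print(p,T(p))
print("case3 px",proj(c,[.625,-.022,.019]))
need((*T((.03,.015)),.1))
```

```text
[ 0.45129816 -0.08750814] [ 0.56922293 -0.14610446] [0.51891505 0.05094103] [0.58253097 0.07365838] len 0.1540786029416558
yaw long 63.969680585780615 yaw short 63.577410960469535
cen [ 0.56926202 -0.02826687] 63.969680585780615
end b,e in tray [0.0490786 0.08     ] [0.09740919 0.03280659]
case tray [-0.06811738  0.05034254]
case tray [-0.07566426 -0.03699674]
(-0.06, -0.075) [ 0.61032337 -0.11509409]
(0.03, 0.015) [0.568949   0.00527268]
(0.0778, 0.0528) [0.55596023 0.06481235]
case3 px [np.float64(313.65684990480594), np.float64(269.8532130751334)]
slide total [ 0.163  0.373 -0.065] tcp [ 0.5399 -0.0283  0.193 ] j [ -8.9  -5.1 110.9   0.4  74.3 -79.2]
```

Request:
servo_tool([
  {"slide":[0.075,0,-0.03],"twist":[0,0,0],"jaw":0.1},
  {"slide":[0.075,0.1,-0.03],"twist":[0,0,0],"jaw":0.1},
  {"slide":[0,0.2,0],"twist":[0,0,0],"jaw":0.1},
  {"slide":[0,0.07,0],"twist":[0,0,0],"jaw":0.1},
  {"slide":[0,0,0],"twist":[0,0,0],"jaw":0.1},
])

```text
t: 5.38
tool_pos: [0.5706, 0.0119, 0.1003]
orientation: [[0.33, 0.004, -0.944], [0.944, 0.009, 0.33], [0.009, -1.0, -0.001]]
contact_force: [-0.0, -0.8, 0.7]
finger_gap: 0.291
```

Run:
```python
from h import *
need((.567,.002,.031))
```

```text
slide total [-0.045  0.277  0.001] tcp [0.5706 0.0119 0.1003] j [ -4.4   4.  111.4   0.6  64.4 -75.4]
```

Request:
servo_tool([
  {"slide":[-0.04,0.1,0],"twist":[0,0,0],"jaw":0.1},
  {"slide":[0,0.1,0],"twist":[0,0,0],"jaw":0.1},
  {"slide":[0,0.05,0],"twist":[0,0,0],"jaw":0.1},
  {"slide":[0,0,0],"twist":[0,0,0],"jaw":0.1},
  {"slide":[0,0,0],"twist":[0,0,0],"jaw":0.1},
])

```text
t: 6.0
tool_pos: [0.575, 0.0039, 0.0461]
orientation: [[0.329, 0.019, -0.944], [0.944, 0.007, 0.329], [0.013, -1.0, -0.016]]
contact_force: [0.9, -0.1, 0.3]
finger_gap: 0.289
```

Request:
servo_tool([
  {"slide":[0,0,0],"twist":[0,0,0],"jaw":0.1},
])

```text
t: 6.12
tool_pos: [0.5757, 0.0039, 0.0473]
orientation: [[0.328, 0.021, -0.944], [0.944, 0.007, 0.329], [0.014, -1.0, -0.018]]
contact_force: [-0.2, 0.4, -0.3]
finger_gap: 0.289
```

Request:
servo_tool([
  {"slide":[0,0.04,0.02],"twist":[0,0,0],"jaw":0.1},
  {"slide":[0,0.03,0],"twist":[0,0,0],"jaw":0.1},
  {"slide":[0,0,0],"twist":[0,0,0],"jaw":0.1},
])

```text
t: 6.5
tool_pos: [0.5716, 0.0057, 0.0295]
orientation: [[0.328, 0.023, -0.944], [0.944, 0.007, 0.329], [0.014, -1.0, -0.019]]
contact_force: [-0.4, 0.2, -0.3]
finger_gap: 0.29
```

Request:
servo_tool([
  {"slide":[0,0,0],"twist":[0,0,0],"jaw":0.55},
  {"slide":[0,0,0],"twist":[0,0,0],"jaw":0.55},
  {"slide":[0,0,0],"twist":[0,0,0],"jaw":0.55},
  {"slide":[0,0,0],"twist":[0,0,0],"jaw":0.55},
])

```text
t: 7.0
tool_pos: [0.5717, 0.0057, 0.0295]
orientation: [[0.328, 0.023, -0.944], [0.944, 0.007, 0.329], [0.014, -1.0, -0.019]]
contact_force: [0.0, -0.5, -0.2]
finger_gap: 0.545
```

Request:
servo_tool([
  {"slide":[0,-0.15,0],"twist":[0,0,0],"jaw":0.55},
  {"slide":[0,-0.2,0],"twist":[0,0,0],"jaw":0.55},
  {"slide":[0,-0.2,0],"twist":[0,0,0],"jaw":0.55},
  {"slide":[0,-0.2,0],"twist":[0,0,0],"jaw":0.4},
  {"slide":[0,0,0],"twist":[0,0,0],"jaw":0.4},
])

```text
t: 7.62
tool_pos: [0.5668, 0.0043, 0.2223]
orientation: [[0.329, 0.021, -0.944], [0.944, 0.007, 0.329], [0.014, -1.0, -0.018]]
contact_force: [-0.6, 0.1, -0.5]
finger_gap: 0.42
```

Run:
```python
from h import *
s=status.get_obs(); R=s["orientation"]
from scipy.spatial.transform import Rotation as Ro
az=np.radians(63.8-90); x=np.array([np.cos(az),np.sin(az),0]); y=np.array([0,0,-1.]); G=np.c_[x,y,np.cross(x,y)]
print((Ro.from_matrix(R.T@G).as_rotvec()/np.pi).round(4)); need((.61,-.117,.2))
```

```text
[5.000e-04 5.389e-01 8.100e-03]
slide total [-0.403  0.09  -0.321] tcp [0.5668 0.0043 0.2223] j [ -5.2  -3.7 106.7   0.5  75.8 -76.2]
```

Request:
servo_tool([
  {"slide":[0,0,0],"twist":[0,0.054,0.001],"jaw":0.4},
  {"slide":[0,0,0],"twist":[0,0.054,0.001],"jaw":0.4},
  {"slide":[0,0,0],"twist":[0,0.054,0.001],"jaw":0.4},
  {"slide":[0,0,0],"twist":[0,0.054,0.001],"jaw":0.4},
  {"slide":[0,0,0],"twist":[0,0.054,0.001],"jaw":0.4},
  {"slide":[0,0,0],"twist":[0,0.054,0],"jaw":0.4},
  {"slide":[0,0,0],"twist":[0,0.054,0],"jaw":0.4},
  {"slide":[0,0,0],"twist":[0,0.054,0],"jaw":0.4},
  {"slide":[0,0,0],"twist":[0,0.054,0],"jaw":0.4},
  {"slide":[0,0,0],"twist":[0,0.053,0],"jaw":0.4},
  {"slide":[0,0,0],"twist":[0,0,0],"jaw":0.4},
])

```text
t: 9.0
tool_pos: [0.5593, 0.0049, 0.2056]
orientation: [[0.871, -0.013, 0.49], [-0.49, -0.002, 0.871], [-0.01, -1.0, -0.008]]
contact_force: [0.1, -0.4, 0.5]
finger_gap: 0.4
```

```bash
cat >> h.py <<'E'
from scipy.spatial.transform import Rotation as Ro
def turn(az):
    R=status.get_obs()["orientation"]; az=np.radians(az); x=np.array([np.cos(az),np.sin(az),0]); y=np.array([0,0,-1.]); G=np.c_[x,y,np.cross(x,y)]
    print("twist",(Ro.from_matrix(R.T@G).as_rotvec()/np.pi).round(4))
E
python3 - <<'E'
from h import *
turn(63.8-90); need((.61,-.117,.2)); print(status.get_obs()["orientation"].round(3))
E
```

```text
twist [ 0.0025 -0.0176 -0.0034]
slide total [ 0.416  0.021 -0.325] tcp [0.5593 0.0049 0.2056] j [ -4.9  -2.8 107.5  -0.2  76.1  24.5]
[[ 0.871 -0.013  0.49 ]
 [-0.49  -0.002  0.871]
 [-0.01  -1.    -0.008]]
```

Request:
servo_tool([
  {"slide":[0.14,0,-0.11],"twist":[0.002,-0.017,-0.003],"jaw":0.4},
  {"slide":[0.14,0,-0.11],"twist":[0,0,0],"jaw":0.4},
  {"slide":[0.12,0,-0.09],"twist":[0,0,0],"jaw":0.4},
  {"slide":[0,0,0],"twist":[0,0,0],"jaw":0.4},
  {"slide":[0,0,0],"twist":[0,0,0],"jaw":0.4},
])

```text
t: 9.62
tool_pos: [0.6122, -0.1112, 0.2003]
orientation: [[0.904, -0.008, 0.428], [-0.428, 0.002, 0.904], [-0.008, -1.0, -0.002]]
contact_force: [-0.4, 0.5, -0.9]
finger_gap: 0.398
```

Run:
```python
from h import *
c=calibration("wrist"); im=snap("wrist","w4"); print(status.get_obs()["orientation"].round(3)); turn(-26.2); need((.61,-.117,.2)); cv2.imwrite("pics/w4b.png",cv2.convertScaleAbs(im,alpha=1.6))
P=tf(.5693,-.0283,np.radians(63.8))
for p in((-.105,-.08),(.105,-.08),(-.105,.08),(-.06,-.08),(-.06,-.07)): print(p,np.round(proj(c,[*P(p),.052]),0))
```

```text
[[ 0.904 -0.008  0.427]
 [-0.427  0.001  0.904]
 [-0.008 -1.    -0.002]]
twist [ 0.0008  0.005  -0.0025]
slide total [ 0.003  0.001 -0.025] tcp [ 0.6121 -0.111   0.2004] j [-15.2   5.2  99.9  -0.1  75.4  10.1]
(-0.105, -0.08) [284. 251.]
(0.105, -0.08) [290. -22.]
(-0.105, 0.08) [101. 248.]
(-0.06, -0.08) [285. 202.]
(-0.06, -0.07) [273. 201.]
```

View pics/w4b.png

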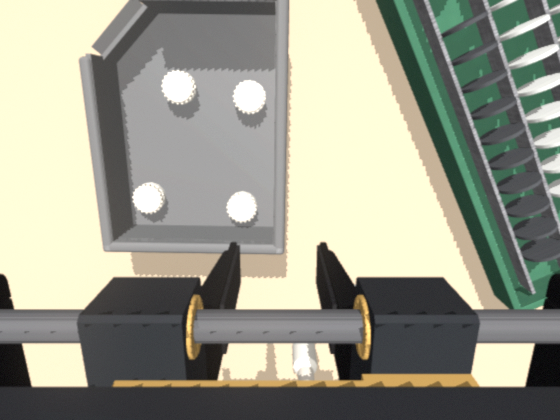

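All four cases are in the tray. The rim corner P2 is seen at (283,251) against a predicted (284,251), so the tray pose is good. I'll descend onto the long rim.

Run:
```python
from h import *
P=tf(.5693,-.0283,np.radians(63.8)); q=P((-.06,-.075)); print(q); need((*q,.045))
```

```text
[ 0.61010403 -0.11524844]
slide total [ 0.005  0.621 -0.017] tcp [ 0.6121 -0.111   0.2004] j [-15.2   5.2  99.9  -0.1  75.4  10.1]
```

Request:
servo_tool([
  {"slide":[0,0.1,-0.01],"twist":[0.001,0.005,-0.002],"jaw":0.4},
  {"slide":[0,0.15,0],"twist":[0,0,0],"jaw":0.4},
  {"slide":[0,0.15,0],"twist":[0,0,0],"jaw":0.4},
  {"slide":[0,0.05,0],"twist":[0,0,0],"jaw":0.4},
  {"slide":[0,0,0],"twist":[0,0,0],"jaw":0.4},
])

```text
t: 10.3
tool_pos: [0.6105, -0.1081, 0.0874]
orientation: [[0.901, 0.003, 0.433], [-0.433, 0.001, 0.901], [0.002, -1.0, 0.002]]
contact_force: [-0.1, -0.2, -0.6]
finger_gap: 0.399
```

Run:
```python
from h import *
c=calibration("wrist"); 
P=tf(.5693,-.0283,np.radians(63.8)); q=P((-.06,-.075)); need((*q,.045)); turn(-26.2)
```

```text
slide total [ 0.011  0.17  -0.027] tcp [ 0.6105 -0.1081  0.0874] j [-1.500e+01  1.080e+01  1.052e+02  1.000e-01  6.390e+01  1.060e+01]
twist [-0.0007  0.0029  0.0005]
```

Request:
servo_tool([
  {"slide":[0.01,0.06,-0.02],"twist":[0,0.003,0],"jaw":0.4},
  {"slide":[0,0.06,0],"twist":[0,0,0],"jaw":0.4},
  {"slide":[0,0.03,0],"twist":[0,0,0],"jaw":0.4},
  {"slide":[0,0,0],"twist":[0,0,0],"jaw":0.4},
])

```text
t: 10.8
tool_pos: [0.613, -0.1144, 0.0511]
orientation: [[0.897, 0.008, 0.442], [-0.442, -0.0, 0.897], [0.007, -1.0, 0.003]]
contact_force: [0.2, 0.1, -0.5]
finger_gap: 0.404
```

Run:
```python
from h import *
P=tf(.5693,-.0283,np.radians(63.8)); q=P((-.06,-.075)); need((*q,.045)); turn(-26.2)
im=snap("wrist","w5"); cv2.imwrite("pics/w5b.png",cv2.convertScaleAbs(im,alpha=1.6))
```

```text
slide total [-0.009  0.024 -0.008] tcp [ 0.613  -0.1144  0.0511] j [-1.550e+01  1.360e+01  1.059e+02  1.000e-01  6.010e+01  1.060e+01]
twist [-0.0011 -0.      0.0023]
```

View pics/w5b.png

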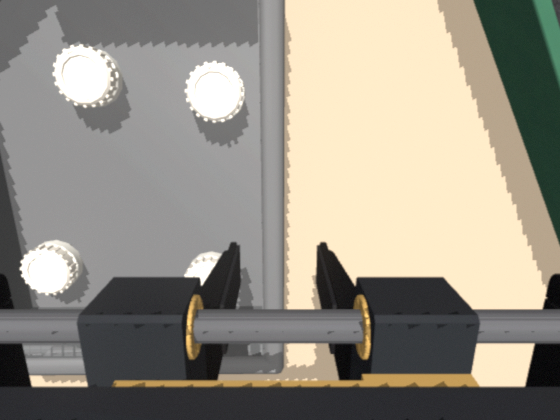

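The rim (columns 262–285) lies between the fingers, whose centre is at 278. I'll lower slightly and close.

Request:
servo_tool([
  {"slide":[-0.009,0.022,-0.006],"twist":[-0.001,0,0.002],"jaw":0.4},
  {"slide":[0,0,0],"twist":[0,0,0],"jaw":0.4},
  {"slide":[0,0,0],"twist":[0,0,0],"jaw":0.02},
  {"slide":[0,0,0],"twist":[0,0,0],"jaw":0.02},
  {"slide":[0,0,0],"twist":[0,0,0],"jaw":0.02},
  {"slide":[0,0,0],"twist":[0,0,0],"jaw":0.02},
  {"slide":[0,0,0],"twist":[0,0,0],"jaw":0.02},
], newtons=40)

```text
t: 11.72
tool_pos: [0.6112, -0.1151, 0.0471]
orientation: [[0.897, 0.003, 0.441], [-0.441, -0.001, 0.897], [0.003, -1.0, 0.0]]
contact_force: [-1.1, -0.2, 0.3]
finger_gap: 0.106
```

```bash
cat > plan.py <<'E'
from h import *
import sys
# rigid rotation about lip edge: tool-frame shift+twist for rotating from measured pose by dth about axis w through tray_edge
yaw=np.radians(63.8); P=tf(.5693,-.0283,yaw)
E=np.array([*P((.0778,.0528)),0]); Rz=Ro.from_euler("z",yaw).as_matrix(); w=Rz@np.array([-1,1,0])/2**.5
G=np.array([*P((-.06,-.075)),.045]); x=-Rz[:,1]; y=np.array([0,0,-1.]); R0=np.c_[x,y,np.cross(x,y)]
s=status.get_obs(); p,R=s["tool_pos"],s["orientation"]
print("tcp",p.round(4),"F",s["contact_force"].round(1),"gap",s["finger_gap"].round(3),"j",s["joint_pos"].round(1))
print("tool rot since grasp deg, about w:",np.degrees(Ro.from_matrix(R@R0.T).as_rotvec()@w).round(2), np.degrees(Ro.from_matrix(R@R0.T).as_rotvec()).round(1))
p0=np.array(eval(sys.argv[1])) if len(sys.argv)>1 else G
for th in map(float,sys.argv[2:]):
    Q=Ro.from_rotvec(np.radians(th)*w).as_matrix(); pt=E+Q@(p0-E); Rt=Q@R0
    print(th,pt.round(4),"slide",(R.T@(pt-p)/.25).round(3),"twist",(Ro.from_matrix(R.T@Rt).as_rotvec()/np.pi).round(4))
E
python3 plan.py "G" 0 4 8 16
```

```text
Traceback (most recent call last):
  File "plan.py", line 8, in <module>
    print("tcp",p.round(4),"F",s["contact_force"].round(1),"gap",s["finger_gap"].round(3),"j",s["joint_pos"].round(1))
                                                                 ^^^^^^^^^^^^^^^^^^^^^
AttributeError: 'float' object has no attribute 'round'
```

```bash
sed -i 's/s\["finger_gap"\].round(3)/round(s["finger_gap"],3)/' plan.py; python3 plan.py "(.611,-.1152,.0465)" 0 3 6 9 30
```

```text
tcp [ 0.6112 -0.1151  0.0471] F [-1.1 -0.2  0.3] gap 0.106 j [-15.6  13.9 106.   -0.   60.   10.6]
tool rot since grasp deg, about w: 0.11 [-0.1 -0.2  0. ]
0.0 [ 0.611  -0.1152  0.0465] slide [-0.     0.002 -0.001] twist [-0.0001  0.0001  0.0009]
3.0 [ 0.6101 -0.1127  0.0563] slide [-0.008 -0.037  0.007] twist [-0.0119  0.0001 -0.0108]
6.0 [ 0.6091 -0.1096  0.0659] slide [-0.017 -0.075  0.016] twist [-0.0237  0.0001 -0.0226]
9.0 [ 0.6079 -0.1061  0.0753] slide [-0.027 -0.113  0.026] twist [-0.0354  0.     -0.0344]
30.0 [ 0.5954 -0.0693  0.1343] slide [-0.136 -0.349  0.136] twist [-1.179e-01 -1.000e-04 -1.169e-01]
```

Request:
servo_tool([
  {"slide":[-0.004,-0.019,0.004],"twist":[-0.006,0,-0.006],"jaw":0.02},
  {"slide":[-0.004,-0.019,0.004],"twist":[-0.006,0,-0.006],"jaw":0.02},
  {"slide":[-0.004,-0.019,0.004],"twist":[-0.006,0,-0.006],"jaw":0.02},
  {"slide":[-0.004,-0.019,0.004],"twist":[-0.006,0,-0.006],"jaw":0.02},
  {"slide":[-0.004,-0.019,0.004],"twist":[-0.006,0,-0.006],"jaw":0.02},
  {"slide":[0,0,0],"twist":[0,0,0],"jaw":0.02},
])

```text
t: 12.48
tool_pos: [0.6084, -0.1062, 0.0727]
orientation: [[0.895, 0.05, 0.443], [-0.434, -0.136, 0.891], [0.105, -0.989, -0.1]]
contact_force: [0.2, -0.7, -0.1]
finger_gap: 0.102
```

```bash
python3 plan.py "(.611,-.1152,.0465)" 6 9 12 15
```

```text
tcp [ 0.6084 -0.1062  0.0727] F [ 0.2 -0.7 -0.1] gap 0.102 j [-11.8   9.6 108.5  -8.3  57.7  18.6]
tool rot since grasp deg, about w: 8.32 [-7.8 -2.9  0. ]
6.0 [ 0.6091 -0.1096  0.0659] slide [ 0.006  0.029 -0.008] twist [0.0083 0.0001 0.0099]
9.0 [ 0.6079 -0.1061  0.0753] slide [-0.001 -0.011 -0.002] twist [-0.0035  0.0001 -0.0019]
12.0 [ 0.6066 -0.1022  0.0846] slide [-0.009 -0.05   0.006] twist [-0.0153  0.0001 -0.0137]
15.0 [ 0.6051 -0.0977  0.0936] slide [-0.018 -0.088  0.016] twist [-0.027   0.0001 -0.0254]
```

Request:
servo_tool([
  {"slide":[-0.004,-0.02,0.003],"twist":[-0.006,0,-0.006],"jaw":0.02},
  {"slide":[-0.004,-0.02,0.003],"twist":[-0.006,0,-0.006],"jaw":0.02},
  {"slide":[-0.004,-0.02,0.003],"twist":[-0.006,0,-0.006],"jaw":0.02},
  {"slide":[-0.004,-0.02,0.003],"twist":[-0.006,0,-0.006],"jaw":0.02},
  {"slide":[0,0,0],"twist":[0,0,0],"jaw":0.02},
])

```text
t: 13.1
tool_pos: [0.6047, -0.0973, 0.0923]
orientation: [[0.889, 0.086, 0.45], [-0.419, -0.241, 0.875], [0.184, -0.967, -0.178]]
contact_force: [0.7, -0.9, -1.4]
finger_gap: 0.104
```

```bash
python3 plan.py "(.611,-.1152,.0465)" 15 18 21
python3 - <<'E'
from h import *
im=snap("scene","s2"); a=cv2.resize(im[90:290,180:380],None,fx=3,fy=3,interpolation=cv2.INTER_CUBIC); cv2.imwrite("pics/s2b.png",cv2.convertScaleAbs(a,alpha=1.5))
E
```

```text
tcp [ 0.6047 -0.0973  0.0923] F [ 0.7 -0.9 -1.4] gap 0.104 j [ -8.4   6.7 110.3 -15.6  56.9  25.7]
tool rot since grasp deg, about w: 14.82 [-13.9  -5.   -0. ]
15.0 [ 0.6051 -0.0977  0.0936] slide [ 0.003 -0.005 -0.002] twist [-0.0017 -0.0003  0.0002]
18.0 [ 0.6034 -0.0929  0.1023] slide [-0.005 -0.044  0.006] twist [-0.0135 -0.0003 -0.0115]
21.0 [ 0.6016 -0.0876  0.1108] slide [-0.014 -0.082  0.015] twist [-0.0252 -0.0003 -0.0233]
```

View pics/s2b.png

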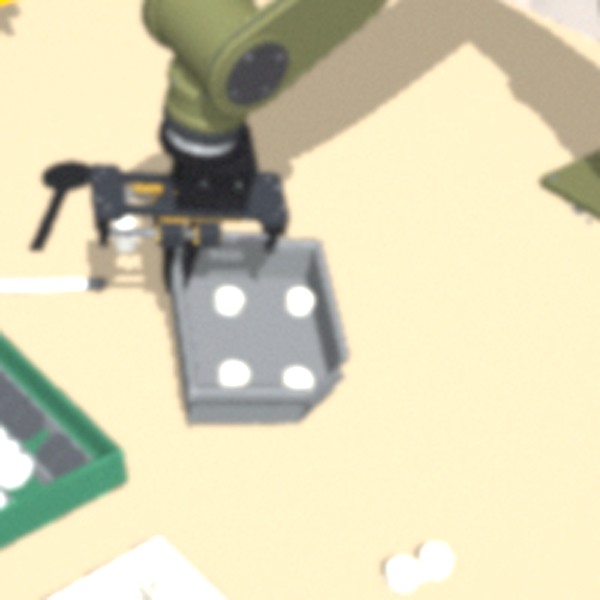

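The tray is tilting with the gripper, no other objects have been disturbed, and the cases have begun to slide. I'll carry on to about 32°.

Request:
servo_tool([
  {"slide":[-0.003,-0.02,0.003],"twist":[-0.0065,0,-0.006],"jaw":0.02},
  {"slide":[-0.004,-0.02,0.004],"twist":[-0.006,0,-0.006],"jaw":0.02},
  {"slide":[-0.004,-0.02,0.004],"twist":[-0.006,0,-0.006],"jaw":0.02},
  {"slide":[-0.004,-0.02,0.004],"twist":[-0.006,0,-0.006],"jaw":0.02},
  {"slide":[-0.004,-0.02,0.004],"twist":[-0.006,0,-0.006],"jaw":0.02},
  {"slide":[0,0,0],"twist":[0,0,0],"jaw":0.02},
])

```text
t: 13.9
tool_pos: [0.5997, -0.0831, 0.1152]
orientation: [[0.878, 0.129, 0.461], [-0.389, -0.369, 0.844], [0.279, -0.92, -0.274]]
contact_force: [-0.3, 0.5, -1.2]
finger_gap: 0.107
```

```bash
python3 plan.py "(.611,-.1152,.0465)" 24 28 32
```

```text
tcp [ 0.5997 -0.0831  0.1152] F [-0.3  0.5 -1.2] gap 0.107 j [ -3.6   3.9 112.3 -25.4  57.2  35.3]
tool rot since grasp deg, about w: 23.02 [-21.7  -7.6  -0.1]
24.0 [ 0.5997 -0.0819  0.119 ] slide [ 0.002 -0.016 -0.   ] twist [-0.0045 -0.0005 -0.0032]
28.0 [ 0.5969 -0.0737  0.1293] slide [-0.009 -0.067  0.011] twist [-0.0202 -0.0006 -0.019 ]
32.0 [ 0.5939 -0.0648  0.1391] slide [-0.022 -0.118  0.025] twist [-0.0359 -0.0006 -0.0347]
```

Request:
servo_tool([
  {"slide":[-0.003,-0.02,0.003],"twist":[-0.0065,0,-0.006],"jaw":0.02},
  {"slide":[-0.004,-0.021,0.004],"twist":[-0.006,0,-0.006],"jaw":0.02},
  {"slide":[-0.004,-0.021,0.004],"twist":[-0.006,0,-0.006],"jaw":0.02},
  {"slide":[-0.004,-0.021,0.004],"twist":[-0.006,0,-0.006],"jaw":0.02},
  {"slide":[-0.004,-0.02,0.004],"twist":[-0.006,0,-0.006],"jaw":0.02},
  {"slide":[-0.002,-0.01,0.002],"twist":[-0.003,0,-0.003],"jaw":0.02},
  {"slide":[0,0,0],"twist":[0,0,0],"jaw":0.02},
  {"slide":[0,0,0],"twist":[0,0,0],"jaw":0.02},
  {"slide":[0,0,0],"twist":[0,0,0],"jaw":0.02},
])

```text
t: 15.02
tool_pos: [0.5928, -0.0635, 0.1379]
orientation: [[0.861, 0.172, 0.478], [-0.341, -0.502, 0.795], [0.377, -0.848, -0.374]]
contact_force: [0.6, -0.5, -1.4]
finger_gap: 0.105
```

```bash
python3 plan.py "(.611,-.1152,.0465)" 30 32
python3 - <<'E'
from h import *
im=snap("scene","s3"); w=snap("wrist","w6"); a=cv2.resize(im[130:270,200:340],(420,420),interpolation=cv2.INTER_CUBIC)
cv2.imwrite("pics/s3b.png",cv2.convertScaleAbs(cv2.resize(np.hstack([a,w]),(800,343)),alpha=1.5))
E
```

```text
tcp [ 0.5928 -0.0635  0.1379] F [ 0.6 -0.5 -1.4] gap 0.105 j [  2.1   1.9 114.  -36.2  59.4  46. ]
tool rot since grasp deg, about w: 32.06 [-30.3 -10.4  -0.1]
30.0 [ 0.5954 -0.0693  0.1343] slide [ 0.012  0.026 -0.008] twist [ 0.0078 -0.0006  0.0083]
32.0 [ 0.5939 -0.0648  0.1391] slide [ 0.007 -0.001 -0.004] twist [-0.     -0.0006  0.0005]
```

View pics/s3b.png

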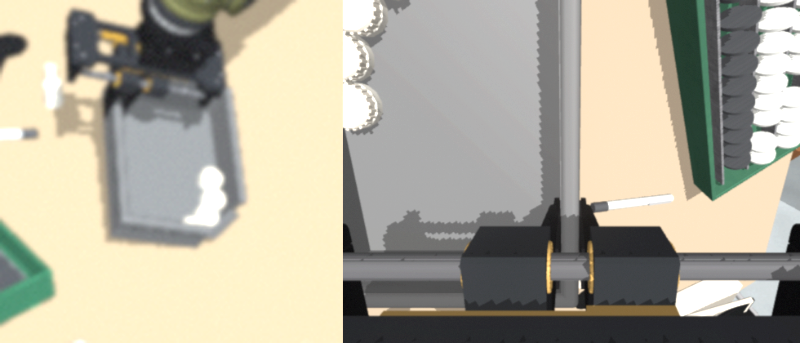

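The cases are piled towards the lip, with the uppermost at scene-crop (210,177). I'll measure their distances in the tilted tray frame.

Run:
```python
from h import *
yaw=np.radians(63.8); Rz=Ro.from_euler("z",yaw).as_matrix(); w=Rz@np.array([-1,1,0])/2**.5
P=tf(.5693,-.0283,yaw); E=np.array([*P((.0778,.0528)),0]); Q=Ro.from_rotvec(np.radians(32)*w).as_matrix()
R=Q@Rz; o=E+Q@(np.array([.5693,-.0283,0])-E)
L=np.array([.075,.05,.004])
def tray(c,uv,z=.019):
    d=R.T@np.array(c["rotation"])@np.array([(uv[0]-c["cx"])/c["fx"],(uv[1]-c["cy"])/c["fy"],1.]); p=R.T@(np.array(c["origin"])-o)
    q=p+d*(z-p[2])/d[2]; return q.round(4),(np.linalg.norm(q[:2]-L[:2])).round(4)
c=calibration("wrist"); s=calibration("scene")
for uv in((21,132),(15,73),(27,22)): print("wrist",tray(c,uv))
for u,v in((210,177),(208,200),(195,218),(215,210)): print("scene",tray(s,(200+u*1.225/3,130+v*1.225/3)))
for n,p in dict(P3=(-.105,.08,.052),lipa=(.0552,.0698,.034),lipb=(.0948,.0302,.034),P1=(.105,-.08,.052)).items():
    uv=proj(s,o+R@np.array(p)); print(n,"scene crop px",np.round((np.array(uv)-[200,130])*3/1.225))
im=cv2.imread("pics/s3.png"); a=cv2.resize(im[175:235,245:305],(600,600),interpolation=cv2.INTER_CUBIC); t=snap("top","t3"); b=cv2.resize(t[170:250,250:330],(600,600),interpolation=cv2.INTER_CUBIC)
cv2.imwrite("pics/z.png",cv2.convertScaleAbs(cv2.resize(np.hstack([a,b]),(800,400)),alpha=1.0))
```

```text
wrist (array([0.0053, 0.0474, 0.019 ]), np.float64(0.0698))
wrist (array([0.0315, 0.0449, 0.019 ]), np.float64(0.0438))
wrist (array([0.0524, 0.0355, 0.019 ]), np.float64(0.0269))
scene (array([0.012 , 0.0542, 0.019 ]), np.float64(0.0632))
scene (array([0.0443, 0.0479, 0.019 ]), np.float64(0.0308))
scene (array([0.071 , 0.0282, 0.019 ]), np.float64(0.0221))
scene (array([0.0565, 0.0556, 0.019 ]), np.float64(0.0193))
P3 scene crop px [231.  85.]
lipa scene crop px [231. 205.]
lipb scene crop px [204. 231.]
P1 scene crop px [120. 219.]
```

View pics/z.png

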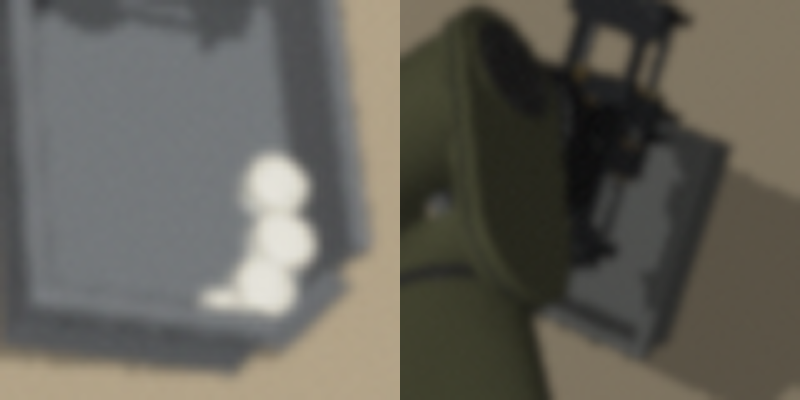

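Run:
```python
from h import *
a=cv2.imread("pics/s3.png"); b=snap("scene","s4"); print("pix diff max in tray",cv2.absdiff(a,b)[175:235,245:305].max(), cv2.absdiff(a,b)[175:235,245:305].mean())
s=status.get_obs(); print(s["t"],s["contact_force"],s["finger_gap"])
arm.finish_job()
```

```text
pix diff max in tray 16 0.8012962962962963
15.225 [ 0.91944473  0.55705356 -1.73602279] 0.10166917865115921
the job is handed in; nothing more can be done
```

I put the stray lens case into the tray and let it go. I then gripped the tray's long rim near the corner opposite the lip and tipped it about the lip edge. The job was handed in at 15.2 s of simulated time with the tray still held, at 40 N of grip; no verdict is reported back.

- **Tilt:** the gripper had turned 32° since taking the rim. The tray corners I predicted for that angle match the scene picture roughly, by eye. The finger gap was about 10 mm, which fits the 10 mm rim.
- **Cases:** three measure about 22, 30–45 and 63–70 mm from the lip middle, inside the 90 mm limit. The two camera views differed by up to about 13 mm.
- **Fourth case:** it is only partly visible, behind the wall beside the lip. I judged it to be about 30 mm from the lip middle by eye and did not measure it.
- **At rest:** two scene pictures about 0.15 s apart showed no change in the tray beyond image noise.
- **Other things on the desk:** the pictures showed nothing moved, but I did not measure the bystanders at the end.

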